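# Turn the inspection mirror until the camera sees the reference marker, and hold it

### The job

Unscrew the captive black cap of the reference target anticlockwise to its upper stop, so that the marker ring under it is uncovered, and let go of it. Then take the sprung inspection mirror by the thumb bar on its top and turn it until the marker's reflection stands in the middle of the small camera's view, that is, until the needle under the mirror points straight at the target. Finish while still holding the thumb bar still at that angle, and leave the other things on the worktop where they are.

Things in the scene. Friction and masses are not known exactly. Their poses are not given: they have to be found in the camera images.
- mirror_stand: fixed. Origin on the worktop, on the mirror's upright axis. Round aluminium base 90 mm across, 10 mm thick; a 40 mm wide foot runs out 160 mm to a black camera (58x34x34 mm, top 97 mm up, lens front 84 mm from the axis) that looks level at the axis 80 mm above the worktop. Seen from the mirror the camera stands 260 degrees anticlockwise from own x axis (to the robot's right)
- mirror_turn (a joint): turn of the mirror about the stand's upright axis, rad: 0 at its rest stop (all starts), growing clockwise seen from above, up to 1.35. A damped spring turns it back to 0 when let go: 0.025 N m at rest, 0.05 N m more per rad. Upright black-framed glass 62 mm wide, from 50 to 116 mm above the worktop. sight and the needle turn twice as far, the same way
- mirror: the mirror with the grip bar on its top. Origin on the worktop, on the mirror's upright axis; own x is the direction the mirror faces, z up. Turns with joint mirror_turn
- thumb_bar (a point): centre of the grey ribbed grip bar fixed on top of the mirror, on its axis, 141 mm above the worktop: 12 mm thick (along own x, the direction the mirror faces), 44 mm long (own y), 30 mm high, top at 156 mm. Turns with the mirror
- sight (a point): on the mirror's axis, 80 mm above the worktop. Its x axis is the level direction in which the camera looks after reflection in the mirror; a slim steel needle 80 mm long, 14 mm above the worktop, turns with it and points the same way. z up. The marker is in the middle of the camera's view when it lies on this x axis (y = 0 in this frame, x positive)
- marker (a point): centre of the marker, 80 mm above the worktop: a white ring with three dark lines, 28 mm across, 20 mm high, on an upright steel post fixed to the worktop by a disc 64 mm across. The cap covers it at the start. It stands 105 to 285 mm from the mirror's axis, to the robot's left
- cap (a joint): turn of the black ribbed screw cap on the target, rad: 0 screwed down (all starts), growing anticlockwise seen from above, 1.4 at its upper stop. It climbs 17.1 mm per rad (24 mm in all), cannot come off, needs about 0.03 N m and stays where it is left. It turns about the upright axis through marker
- cap_top (a point): centre of the cap's top face, 110 mm above the worktop when screwed down, 134 mm at the upper stop. The cap is round, 39 mm across its ribs (37 mm where the fingers meet it) and 42 mm tall
- screw_jar: clear jar with a black lid, 47 mm wide, 40 mm tall. Origin at the centre of its underside. Loose; a bystander, leave it alone
- drop_bottle: white dropper bottle, 32 mm wide, 82 mm tall. Origin at the centre of its underside. Loose; a bystander, leave it alone
- pliers_0: pliers lying flat, 131x53x14 mm. Origin at the centre of its underside. Loose; a bystander, leave it alone
- glasses_case: dark blue glasses case, 60x150x36 mm. Origin at the centre of its underside. Loose; a bystander, leave it alone
- lens_blank_1: clear round uncut lens lying flat, 67 mm wide, 12 mm tall. Origin at the centre of its underside. Loose; a bystander, leave it alone
- tape_roll: roll of tape lying flat, 104 mm wide, 25 mm tall. Origin at the centre of its underside. Loose; a bystander, leave it alone
- spray_bottle: light blue bottle with a white nozzle, 38 mm wide, 120 mm tall. Origin at the centre of its underside. Loose; a bystander, leave it alone
Not all that is in view belongs to the job. What is shaped like the part that bears marker but green or purple is not meant.

How it is judged:
By the outcome, as a careful person would: the job done as asked, in the order asked, and still so for the second after the job is handed in, while the arm keeps its last pose, push and grip.
It also fails if it takes over 38 s, if anything falls off the work surface, if the arm or the gripper's body presses on something with over 40 N, if the wrist force passes 120 N, or if a joint passes its speed limit or range.

### The arm

A 6-joint arm with a two-finger parallel gripper is mounted at the origin on a cart in front of the work surface, level with it; the furniture and walls round the work are solid. World frame = base frame: x ahead of the robot, y to its left, z up, the work surface at z = 0. Lengths are in m, angles in rad, forces in N, time in s.
With the tool pointing down it reaches from about 0.2 to 0.875 m from the base axis. Payload 3.4 kg.
Tool frame: the origin (TCP) lies midway between the tips of the shut fingers; the grasp point (between the pads) lies 19 mm behind it (bot.tcp_to_grasp is the distance from the TCP to the grasp point, in m); z points along the fingers, y is the line along which they close (so a half turn about z gives the same grasp; the last joint's range is limited). The gripper opens to 94 mm and grips with 3 to 60 N. Pads are 16 mm wide; open, the fingers measure 119 mm over their backs; the gripper's body (75 mm by 177 mm) begins 78 mm behind the grasp point.
Start: joints at [1.222, 0.276, 1.505, -0, 1.361, -0.121], TCP at [0.13, 0.56, 0.181] pointing down, gripper open.
Joint ranges: [-2.89, 2.89], [-0.75, 2.08], [0.22, 2.7], [-1.18, 4.32], [0.11, 2.71], [-2.7, 2.7]. Speed limits (rad/s): [2.57, 2.57, 3.14, 3.14, 3.14, 3.14].

### API

Orientations are given as a 3x3 rotation matrix whose columns are the frame's x, y, z axes.
In Python, from plant import bot, snapshot, calibration gives the robot as it stands. The module is installed in compiled form; this text tells all that it offers.
- The arm moves only by the tool send_rows, never from a script. Its argument "motion" is a list of rows, each an object of numbers: "tx", "ty", "tz": the shift along the tool's x, y, z as a fraction of full scale; "ax", "ay", "az": the turn, a rotation vector about the tool's x, y, z as a fraction of full scale; "gripper": the opening, from -1 (shut) to 1 (fully open). In form: [{"tx": .., "ty": .., "tz": .., "ax": .., "ay": .., "az": .., "gripper": ..}, ...]. A call has exactly 10 rows; each row is the pose to reach, as a shift and turn from the pose commanded when the call began, along the tool's axes at that moment, turning the shorter way round; what a row does not reach only later rows make up. Full scale, the value 1, is 0.25 m for a shift and pi rad for a turn. A row lasts 1/12 s, in which the tool goes at most 41.7 mm and 7.16 degrees, less where a joint would pass 70% of its speed; a pose out of reach is approached as far as the arm can. A call with a number of a shift or a turn outside -1 to 1 is refused whole. A call with a gripper value outside its range is refused whole. The fingers move at their own pace and stop on an object; "squeeze" is the grip in N (left out, the last holds). Time passes only in rows, so rows that repeat a pose let the fingers close, or fill a call up. It gives the time, the measured TCP pose, the force, the opening and the grip force at its end, in the units of the state.
- bot.sense(): the state, without advancing time (a new reading comes with each control period).
- snapshot(name): name is "scene" or "top" or "wrist"; returns the picture (420x560x3 uint8, blue, green, red); there is no depth.
- calibration(name): a dict with "mtx" (3x3 intrinsics, pixels), "T" (4x4, takes a point from camera to world coordinates). Camera axes: x right, y down, z forward; pixel columns grow to the right and rows downward; lengths in m; the calibration is good to about 2 mm. A picture is of the moment at which its call begins: read the wrist's pose just before it. calibration takes no time and is no camera call; for the wrist camera it gives the pose at the moment of the call.
- bot.sign_off(): hands the job in; it is judged then, once.
The state is a dict: "time": time; "joint_pos": joint angles; "dq": joint speeds; "joint_efforts": joint torques, N m; "eef_pos": TCP position; "orientation": TCP orientation; "wrist_force": force on the tool from outside, world axes, zero at the start; "moment": the same for the moment, N m; "grip_width": finger opening in m; "grasp_force": force on a finger pad.
Only numpy, scipy, OpenCV 4.12 (cv2) and the standard library are available. Lean on these libraries where they do the work, as an engineer would, in place of code of your own. Each camera call takes 0.05 s, during which the arm holds its last target. There are 200 camera calls.

## Working session

There is one attempt and no reset: what is moved stays moved. The work goes in short steps, Python scripts to look and compute and a tool call to move; the robot and the scene stay as the last step left them, time stands still between calls to the robot, and variables do not carry over. Pictures are saved under pics/ and viewed, at most 10 in all, crops included, and the job is handed in when it is done.

Besides the shell and the picture viewer there is one more tool, called after "Call:" as a command line: name --argument value ..., lists and objects as JSON in quotes. send_rows: Moves the arm, as the interface text tells. Its arguments: {"type":"object","properties":{"motion":{"type":"array"},"squeeze":{"type":"number"}},"required":["motion"]}

```bash
mkdir -p pics; python3 - <<'E'
from plant import bot,snapshot,calibration
import cv2,numpy as np
for n in("scene","top"):
    cv2.imwrite(f"pics/{n}0.png",snapshot(n)); c=calibration(n); print(n,c["mtx"].round(1).tolist(),c["T"].round(3).tolist())
s=bot.sense();print(s["time"],s["eef_pos"],s["orientation"])
E
```

```text
scene [[429.9, 0.0, 272.7], [0.0, 429.9, 209.1], [0.0, 0.0, 1.0]] [[0.552, -0.467, 0.691, -0.342], [-0.834, -0.33, 0.443, -0.534], [0.021, -0.821, -0.571, 0.865], [0.0, 0.0, 0.0, 1.0]]
top [[383.2, 0.0, 286.2], [0.0, 383.2, 215.4], [0.0, 0.0, 1.0]] [[0.028, -0.991, 0.134, 0.444], [-0.999, -0.03, -0.014, 0.052], [0.018, -0.134, -0.991, 1.178], [0.0, 0.0, 0.0, 1.0]]
0.1 [0.12968488 0.55966206 0.18011238] [[-9.74162461e-01  2.25847717e-01 -5.55321605e-04]
 [ 2.25848306e-01  9.74161351e-01 -1.48500968e-03]
 [ 2.05586799e-04 -1.57205913e-03 -9.99998743e-01]]
```

View pics/scene0.png

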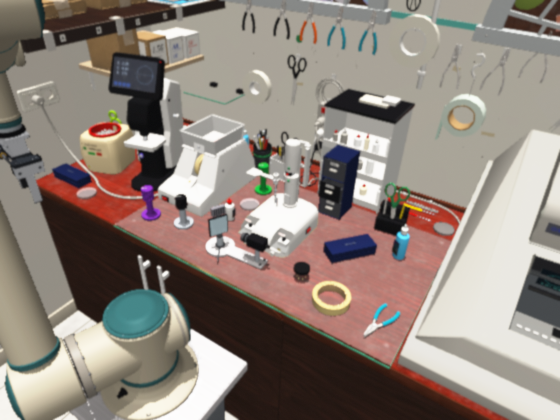

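View pics/top0.png

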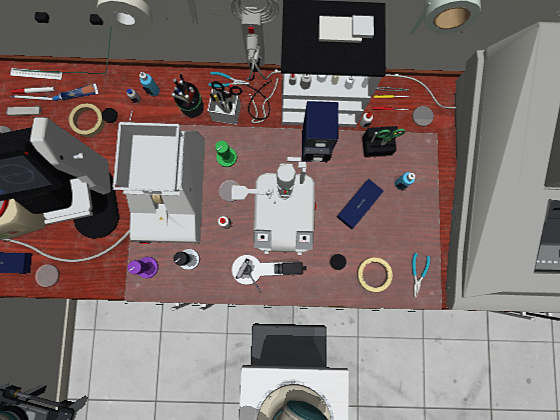

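Candidates for the target, top view: the black-capped post at (185,258), a purple one at (142,267) and a green one at (226,153). The screw jar's black lid at (338,262) is also black. I choose the black-capped post left of the mirror (scene view (182,205)). The mirror is at about (246,268). Next I'll check this in close crops.

```bash
python3 - <<'E'
import cv2,numpy as np
a=cv2.imread("pics/scene0.png")[180:275,135:275]; b=cv2.imread("pics/top0.png")[235:305,165:315]
a=cv2.resize(a,None,fx=4,fy=4,interpolation=2)
b=cv2.resize(b,None,fx=5,fy=5,interpolation=2)
cv2.imwrite("pics/ca.png",a);cv2.imwrite("pics/cb.png",b)
E
```

```text
(no output)
```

View pics/ca.png

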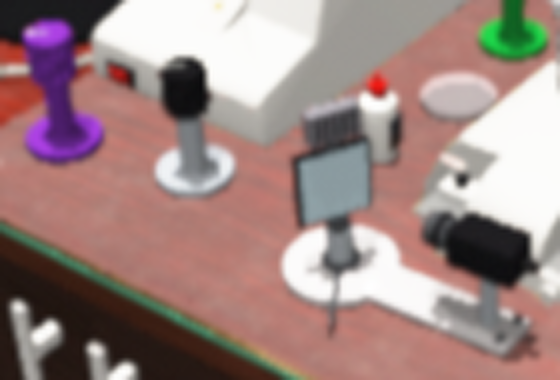

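View pics/cb.png

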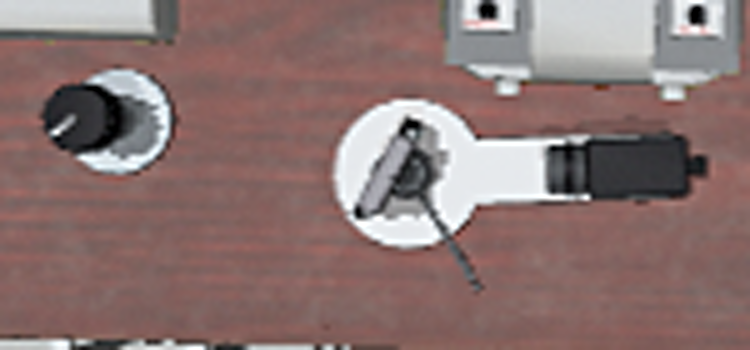

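The crops confirm it. The black ribbed cap on the steel post is at scene (181,196) and top (180,258), with its disc at top (189,259). The mirror has a grey bar; its base is at top (246.6,269.4), and the needle points toward the robot.

```bash
cat > h.py <<'E'
from plant import bot,snapshot,calibration
import numpy as np
def ray(c,px):
    d=c["T"][:3,:3]@np.linalg.solve(c["mtx"],[px[0],px[1],1.]); return c["T"][:3,3],d/np.linalg.norm(d)
def atz(c,px,z):
    o,d=ray(c,px); return o+d*(z-o[2])/d[2]
def tri(obs):
    A=np.zeros((3,3));b=np.zeros(3);R=[ray(*x) for x in obs]
    for o,d in R:
        P=np.eye(3)-np.outer(d,d);A+=P;b+=P@o
    p=np.linalg.solve(A,b);return p,[round(1e3*np.linalg.norm(np.cross(p-o,d)),1) for o,d in R]
def proj(c,p):
    q=np.linalg.inv(c["T"])@np.r_[p,1];u=c["mtx"]@q[:3];return u[:2]/u[2]
E
python3 - <<'E'
from h import *
import cv2
t=calibration("top");s=calibration("scene")
print("disc",atz(t,(189,259),.005),atz(s,(183.7,222.3),.005))
print("cap",tri([(t,(179.6,258.6)),(s,(181,196.8))]), atz(t,(179.6,258.6),.11))
print("base",atz(t,(246.6,269.4),.01),atz(s,(220,246),.01))
print("bar",tri([(t,(243,268)),(s,(218,208))]))
cam=atz(t,(165+645/5,235+167/5),.097);print("cam",cam)
w=calibration("wrist");print(w["mtx"].round(0).tolist(),w["T"].round(3).tolist())
for p in([.33,.3,.11],[.32,.15,.15]):print(proj(w,p))
cv2.imwrite("pics/w0.png",snapshot("wrist"))
E
```

```text
disc [0.46146717 0.32625751 0.005     ] [0.46363869 0.33289994 0.005     ]
cap (array([0.46029098, 0.32754548, 0.11030847]), [np.float64(0.0), np.float64(0.0)]) [0.46031683 0.32759802 0.11      ]
base [0.43514419 0.15038825 0.01      ] [0.43258482 0.1521447  0.01      ]
bar (array([0.4376716 , 0.15082453, 0.15029905]), [np.float64(3.2), np.float64(3.2)])
cam [0.44226412 0.01090052 0.097     ]
[[308.0, 0.0, 286.0], [0.0, 308.0, 211.0], [0.0, 0.0, 1.0]] [[0.226, 0.941, 0.25, 0.058], [0.974, -0.218, -0.06, 0.577], [-0.002, 0.258, -0.966, 0.385], [0.0, 0.0, 0.0, 1.0]]
[103.87133648 427.06591979]
[-58.14955049 481.3598298 ]
```

View pics/w0.png

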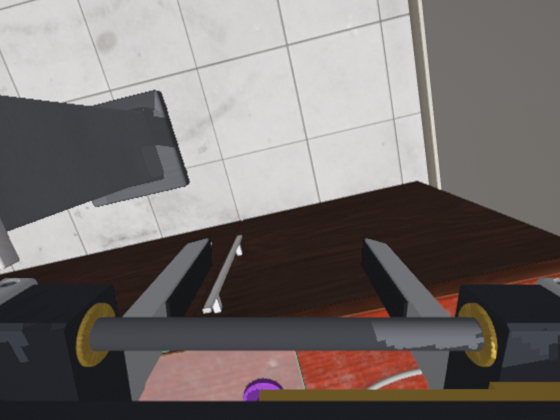

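Cap at (0.460,0.328,0.110), mirror axis near (0.434,0.151). The expected mirror turn is about 64° clockwise. I'll move over the cap and check with the wrist camera.

```bash
cat >> h.py <<'E'
def go(p,yang):
    """fractions of full scale to pose p (TCP), tool down, closing axis at yang deg"""
    from scipy.spatial.transform import Rotation as R
    s=bot.sense();O=np.array(s["orientation"]);a=np.radians(yang)
    y=np.array([np.cos(a),np.sin(a),0]);z=np.array([0,0,-1.]);G=np.c_[np.cross(y,z),y,z]
    print("shift",(O.T@(np.array(p)-s["eef_pos"])/.25).round(4),"turn",(R.from_matrix(O.T@G).as_rotvec()/np.pi).round(4),"t",s["time"])
E
python3 -c "
from h import *
go([.30,.44,.23],45);go([.46,.328,.22],45)"
```

```text
shift [-0.7717 -0.313  -0.1989] turn [-4.000e-04  1.000e-04  1.775e-01] t 0.15
shift [-1.4963 -0.6048 -0.1586] turn [-4.000e-04  1.000e-04  1.775e-01] t 0.15
```

Call:
send_rows --motion '[{"tx":-0.15,"ty":-0.06,"tz":-0.06,"ax":0,"ay":0,"az":0.035,"gripper":0.35},{"tx":-0.31,"ty":-0.12,"tz":-0.12,"ax":0,"ay":0,"az":0.07,"gripper":0.35},{"tx":-0.46,"ty":-0.19,"tz":-0.2,"ax":0,"ay":0,"az":0.105,"gripper":0.35},{"tx":-0.61,"ty":-0.25,"tz":-0.2,"ax":0,"ay":0,"az":0.14,"gripper":0.35},{"tx":-0.75,"ty":-0.31,"tz":-0.2,"ax":0,"ay":0,"az":0.177,"gripper":0.35},{"tx":-0.85,"ty":-0.36,"tz":-0.2,"ax":0,"ay":0,"az":0.177,"gripper":0.35},{"tx":-0.95,"ty":-0.4,"tz":-0.2,"ax":0,"ay":0,"az":0.177,"gripper":0.35},{"tx":-1,"ty":-0.45,"tz":-0.2,"ax":0,"ay":0,"az":0.177,"gripper":0.35},{"tx":-1,"ty":-0.55,"tz":-0.2,"ax":0,"ay":0,"az":0.177,"gripper":0.35},{"tx":-1,"ty":-0.6,"tz":-0.2,"ax":0,"ay":0,"az":0.177,"gripper":0.35}]'

```text
time: 0.98
eef_pos: [0.3394, 0.3551, 0.2303]
orientation: [[-0.707, 0.707, -0.001], [0.707, 0.707, -0.002], [-0.0, -0.002, -1.0]]
wrist_force: [0.2, -1.1, -0.2]
grip_width: 0.0635
grasp_force: 0.0
```

```bash
python3 - <<'E'
from h import *
import cv2
c=calibration("wrist");im=snapshot("wrist");cv2.imwrite("pics/w1.png",im);np.savez("w1.npz",**c)
print(c["T"].round(4).tolist(),proj(c,[.46,.328,.11]),proj(c,[.434,.151,.156]))
go([.46,.328,.22],45)
E
```

```text
[[0.7076, 0.6831, 0.1806, 0.2874], [0.7066, -0.683, -0.1848, 0.4085], [-0.0029, 0.2584, -0.966, 0.4348], [0.0, 0.0, 0.0, 1.0]] [342.84951619 286.91229525] [216.8195112  393.66986955]
shift [-0.4174  0.2715  0.0423] turn [-0.001   0.0003 -0.0001] t 1.0333
```

View pics/w1.png

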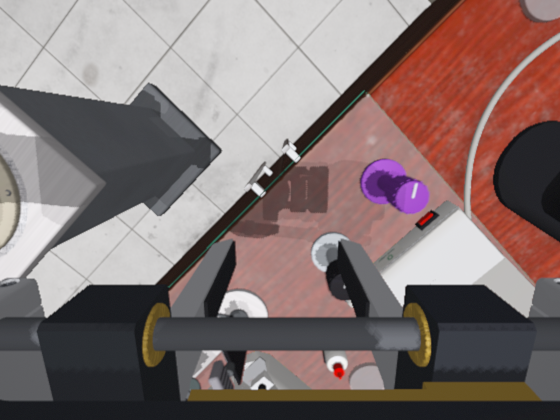

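The view from here: the cap shows partly behind the right finger at about (341,287), where I predicted (343,287). The disc is at (332,253). The scale's front face with the red switch (428,218) lies close behind, so I'll measure its height and then move above the cap.

```bash
python3 - <<'E'
from h import *
w=dict(np.load("w1.npz"));s=calibration("scene")
print("switch",tri([(w,(428,218)),(s,(165,198.3))]))
print("disc",atz(w,(332,253),.005))
E
```

```text
switch (array([0.5092265 , 0.46128489, 0.02706703]), [np.float64(0.2), np.float64(0.2)])
disc [0.46257347 0.32846741 0.005     ]
```

Call:
send_rows --motion '[{"tx":-0.1,"ty":0.065,"tz":0,"ax":0,"ay":0,"az":0,"gripper":0.35},{"tx":-0.2,"ty":0.13,"tz":0,"ax":0,"ay":0,"az":0,"gripper":0.35},{"tx":-0.3,"ty":0.195,"tz":0,"ax":0,"ay":0,"az":0,"gripper":0.35},{"tx":-0.4,"ty":0.26,"tz":0,"ax":0,"ay":0,"az":0,"gripper":0.35},{"tx":-0.417,"ty":0.27,"tz":0.04,"ax":0,"ay":0,"az":0,"gripper":0.35},{"tx":-0.417,"ty":0.27,"tz":0.08,"ax":0,"ay":0,"az":0,"gripper":0.35},{"tx":-0.417,"ty":0.27,"tz":0.12,"ax":0,"ay":0,"az":0,"gripper":0.35},{"tx":-0.417,"ty":0.27,"tz":0.12,"ax":0,"ay":0,"az":0,"gripper":0.35},{"tx":-0.417,"ty":0.27,"tz":0.12,"ax":0,"ay":0,"az":0,"gripper":0.35},{"tx":-0.417,"ty":0.27,"tz":0.12,"ax":0,"ay":0,"az":0,"gripper":0.35}]'

```text
time: 1.87
eef_pos: [0.4599, 0.3324, 0.2012]
orientation: [[-0.709, 0.705, 0.0], [0.705, 0.709, 0.0], [0.0, 0.0, -1.0]]
wrist_force: [0.1, 0.7, -0.0]
grip_width: 0.0635
grasp_force: 0.0
```

```bash
python3 - <<'E'
from h import *
import cv2
c=calibration("wrist");im=snapshot("wrist");np.savez("w2.npz",**c)
print(proj(c,[.46,.328,.11]),proj(c,[.434,.151,.156]))
cv2.imwrite("pics/w2.png",cv2.resize(im[180:400,130:430],None,fx=2.5,fy=2.5,interpolation=2))
print(bot.sense()["eef_pos"])
E
```

```text
[282.81579605 209.42694828] [129.24398202 331.61133375]
[0.46032559 0.3323867  0.20153074]
```

View pics/w2.png

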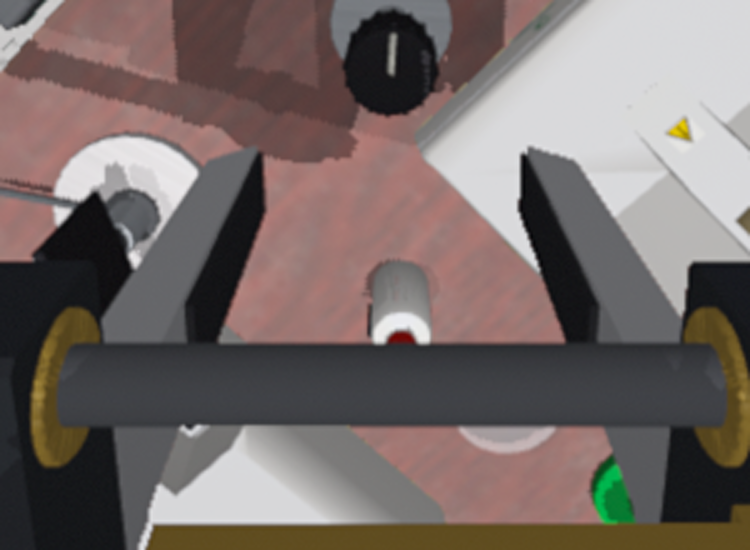

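The cap's top circle is at crop (391,68), so pixel (286.4,207). It sits nearly between the fingers, and the scale's front is low (about 3–5 cm).

```bash
python3 - <<'E'
from h import *
w=dict(np.load("w2.npz"));w1=dict(np.load("w1.npz"))
p=atz(w,(286.4,207.2),.11);print(p,tri([(w,(286.4,207.2)),(calibration("top"),(179.6,258.6)),(calibration("scene"),(181,196.8))]))
print("base",atz(w,(130+130/2.5,180+200/2.5),.01))
go([p[0],p[1],.085],45)
E
```

```text
[0.46089234 0.33213204 0.11      ] (array([0.46131391, 0.32987782, 0.10773656]), [np.float64(1.8), np.float64(1.9), np.float64(1.2)])
base [0.43030459 0.15800416 0.01      ]
shift [-2.300e-03  4.000e-04  4.661e-01] turn [0.0003 0.     0.0009] t 1.9167
```

Call:
send_rows --motion '[{"tx":-0.005,"ty":-0.002,"tz":0.1,"ax":0,"ay":0,"az":0,"gripper":0.35},{"tx":-0.005,"ty":-0.002,"tz":0.2,"ax":0,"ay":0,"az":0,"gripper":0.35},{"tx":-0.005,"ty":-0.002,"tz":0.3,"ax":0,"ay":0,"az":0,"gripper":0.35},{"tx":-0.005,"ty":-0.002,"tz":0.4,"ax":0,"ay":0,"az":0,"gripper":0.35},{"tx":-0.005,"ty":-0.002,"tz":0.45,"ax":0,"ay":0,"az":0,"gripper":0.35},{"tx":-0.005,"ty":-0.002,"tz":0.466,"ax":0,"ay":0,"az":0,"gripper":0.35},{"tx":-0.005,"ty":-0.002,"tz":0.466,"ax":0,"ay":0,"az":0,"gripper":0.35},{"tx":-0.005,"ty":-0.002,"tz":0.466,"ax":0,"ay":0,"az":0,"gripper":-0.4},{"tx":-0.005,"ty":-0.002,"tz":0.466,"ax":0,"ay":0,"az":0,"gripper":-0.4},{"tx":-0.005,"ty":-0.002,"tz":0.466,"ax":0,"ay":0,"az":0,"gripper":-0.4}]' --squeeze 15

```text
time: 2.75
eef_pos: [0.4625, 0.3312, 0.0859]
orientation: [[-0.708, 0.706, 0.003], [0.706, 0.708, 0.001], [-0.001, 0.003, -1.0]]
wrist_force: [0.1, 0.6, 0.7]
grip_width: 0.0471
grasp_force: 0.0
```

Call:
send_rows --motion '[{"tx":0,"ty":0,"tz":0,"ax":0,"ay":0,"az":0,"gripper":-0.4},{"tx":0,"ty":0,"tz":0,"ax":0,"ay":0,"az":0,"gripper":-0.4},{"tx":0,"ty":0,"tz":0,"ax":0,"ay":0,"az":0,"gripper":-0.4},{"tx":0,"ty":0,"tz":0,"ax":0,"ay":0,"az":0,"gripper":-0.4},{"tx":0,"ty":0,"tz":0,"ax":0,"ay":0,"az":0,"gripper":-0.4},{"tx":0,"ty":0,"tz":0,"ax":0,"ay":0,"az":0,"gripper":-0.4},{"tx":0,"ty":0,"tz":0,"ax":0,"ay":0,"az":0,"gripper":-0.4},{"tx":0,"ty":0,"tz":0,"ax":0,"ay":0,"az":0,"gripper":-0.4},{"tx":0,"ty":0,"tz":0,"ax":0,"ay":0,"az":0,"gripper":-0.4},{"tx":0,"ty":0,"tz":0,"ax":0,"ay":0,"az":0,"gripper":-0.4}]'

```text
time: 3.58
eef_pos: [0.4613, 0.3301, 0.0853]
orientation: [[-0.708, 0.706, -0.0], [0.706, 0.708, -0.001], [-0.0, -0.0, -1.0]]
wrist_force: [-2.1, -1.6, 5.0]
grip_width: 0.0281
grasp_force: 2.8
```

```bash
python3 -c "
from h import *
s=bot.sense();print(s)"
```

```text
{'time': 3.5833, 'joint_pos': array([ 4.98789435e-01,  3.33730165e-01,  1.67020394e+00, -4.38060823e-04,
        1.13802241e+00, -2.87999323e-01]), 'dq': array([-0.00145311,  0.0004217 , -0.00024765,  0.00165415, -0.00076273,
        0.00030812]), 'joint_efforts': array([ 1.99834672e-01, -3.82365811e+01, -2.07537371e+01,  2.99988734e-01,
       -9.48330313e-01,  6.56988004e-05]), 'eef_pos': array([0.46126949, 0.33010887, 0.08525593]), 'orientation': array([[-7.08219181e-01,  7.05992617e-01, -1.29261309e-04],
       [ 7.05992574e-01,  7.08219042e-01, -5.23260893e-04],
       [-2.77873007e-04, -4.61840925e-04, -9.99999855e-01]]), 'wrist_force': array([-2.11491716, -1.64700679,  5.01519219]), 'moment': array([-0.41562084,  0.37493478, -0.0169578 ]), 'grasp_force': 2.8042587099116645, 'grip_width': 0.028118033148372766}
```

```bash
python3 - <<'E'
from h import *
import cv2
w=snapshot("wrist")[150:370,170:400];s=snapshot("scene")[150:250,120:220];t=snapshot("top")[210:310,130:230]
r=lambda a:cv2.resize(a,(400,400 if a.shape[0]==a.shape[1] else 383),interpolation=2)
a=cv2.resize(s,(400,400),interpolation=2);b=cv2.resize(w,(400,383),interpolation=2);b=cv2.copyMakeBorder(b,0,17,0,0,0)
cv2.imwrite("pics/m1.png",np.hstack([a,b]))
E
```

```text
(no output)
```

View pics/m1.png

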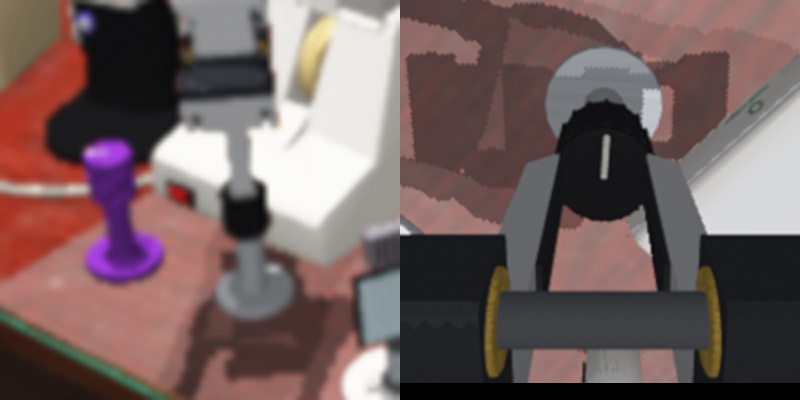

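```bash
python3 - <<'E'
from h import *
c=calibration("wrist")
for r in(160,165,172):print(atz(c,(286.7,150+r*220/383),.11))
for z in(.085,.104,.11): print(z,(proj(c,[.4613,.3301,z])-[170,150])*[400/230,383/220]+[400,0])
s=bot.sense();print(s["grip_width"],s["grasp_force"],s["wrist_force"],s["eef_pos"])
E
```

```text
[0.45717427 0.33508767 0.11      ]
[0.45852204 0.33374456 0.11      ]
[0.46042061 0.33185257 0.11      ]
0.085 [601.39103931 152.99076669]
0.104 [601.27500858 170.57867006]
0.11 [601.23377994 176.82809537]
0.02836638045581356 2.804420879110694 [-1.69235495 -1.12015291  5.9926402 ] [0.46124932 0.33008854 0.08521535]
```

The fingers straddle the cap centrally, within 3 mm. The opening command may be limiting the squeeze, so I'll close further.

Call:
send_rows --motion '[{"tx":0,"ty":0,"tz":0,"ax":0,"ay":0,"az":0,"gripper":-1},{"tx":0,"ty":0,"tz":0,"ax":0,"ay":0,"az":0,"gripper":-1},{"tx":0,"ty":0,"tz":0,"ax":0,"ay":0,"az":0,"gripper":-1},{"tx":0,"ty":0,"tz":0,"ax":0,"ay":0,"az":0,"gripper":-1},{"tx":0,"ty":0,"tz":0,"ax":0,"ay":0,"az":0,"gripper":-1},{"tx":0,"ty":0,"tz":0,"ax":0,"ay":0,"az":0,"gripper":-1},{"tx":0,"ty":0,"tz":0,"ax":0,"ay":0,"az":0,"gripper":-1},{"tx":0,"ty":0,"tz":0,"ax":0,"ay":0,"az":0,"gripper":-1},{"tx":0,"ty":0,"tz":0,"ax":0,"ay":0,"az":0,"gripper":-1},{"tx":0,"ty":0,"tz":0,"ax":0,"ay":0,"az":0,"gripper":-1}]' --squeeze 15

```text
time: 4.57
eef_pos: [0.4623, 0.331, 0.0852]
orientation: [[-0.708, 0.706, 0.002], [0.706, 0.708, 0.001], [-0.0, 0.002, -1.0]]
wrist_force: [-0.5, -1.2, 6.1]
grip_width: 0.0006
grasp_force: 2.9
```

The fingers shut fully, so they aren't on the cap. I'll look again.

```bash
python3 - <<'E'
from h import *
import cv2
sc=calibration("scene");t=calibration("top")
print(bot.sense()["wrist_force"])
w=snapshot("wrist")[150:350,186:386];s=snapshot("scene")[160:240,140:220]
a,b=[cv2.resize(x,(400,400),interpolation=2) for x in(s,w)]
p=bot.sense()["eef_pos"]
print((proj(sc,p)-[140,160])*5, (proj(sc,p+[0,0,.019])-[140,160])*5,(proj(sc,[.461,.331,.11])-[140,160])*5,(proj(sc,[.461,.331,.068])-[140,160])*5)
cv2.imwrite("pics/m2.png",np.hstack([a,b]))
E
```

```text
[-0.53969132 -1.2265298   6.13914706]
[207.1924269  213.54032649] [204.22275797 188.88968823] [201.87067683 182.19427034] [208.43339589 236.44925938]
```

View pics/m2.png

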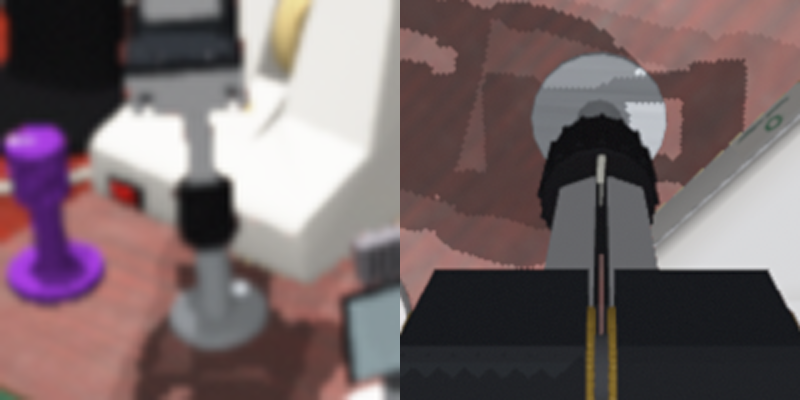

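The views show the shut fingers apparently sunk into the cap's top, with no solid grip. I'll open, go about 15 mm lower so the pads sit at mid-height of the cap, and close again gently.

Call:
send_rows --motion '[{"tx":0,"ty":0,"tz":0,"ax":0,"ay":0,"az":0,"gripper":0.35},{"tx":0,"ty":0,"tz":0,"ax":0,"ay":0,"az":0,"gripper":0.35},{"tx":0,"ty":0,"tz":0,"ax":0,"ay":0,"az":0,"gripper":0.35},{"tx":0,"ty":0,"tz":0,"ax":0,"ay":0,"az":0,"gripper":0.35},{"tx":0,"ty":0,"tz":0,"ax":0,"ay":0,"az":0,"gripper":0.35},{"tx":0,"ty":0,"tz":0,"ax":0,"ay":0,"az":0,"gripper":0.35},{"tx":0,"ty":0,"tz":0,"ax":0,"ay":0,"az":0,"gripper":0.35},{"tx":0,"ty":0,"tz":0,"ax":0,"ay":0,"az":0,"gripper":0.35},{"tx":0,"ty":0,"tz":0,"ax":0,"ay":0,"az":0,"gripper":0.35},{"tx":0,"ty":0,"tz":0,"ax":0,"ay":0,"az":0,"gripper":0.35}]'

```text
time: 5.5
eef_pos: [0.4604, 0.3298, 0.0834]
orientation: [[-0.708, 0.706, -0.003], [0.706, 0.708, -0.002], [0.001, -0.003, -1.0]]
wrist_force: [0.8, -0.6, 1.0]
grip_width: 0.0621
grasp_force: 0.0
```

```bash
python3 - <<'E'
from h import *
import cv2
s=bot.sense();print(s["wrist_force"],s["moment"],s["grip_width"],s["grasp_force"],s["eef_pos"])
c=calibration("wrist");im=snapshot("wrist");cv2.imwrite("pics/w3.png",im);np.savez("w3.npz",**c)
cv2.imwrite("pics/s3.png",snapshot("scene"))
# dark cap mask near expected position
g=im.max(2)<45; n,l,st,ce=cv2.connectedComponentsWithStats(g.astype(np.uint8)[180:300,240:335])
for i in range(1,n):
    if st[i][4]>100: print(st[i]+[240,180,0,0,0],ce[i]+[240,180])
E
```

```text
[ 0.82262274 -0.63659674  0.95479449] [-0.05261418  0.00518218  0.00430166] 0.06207025893740963 0.0 [0.46035781 0.32982544 0.08342953]
[ 258  209   60   70 3095] [287.82681745 244.60096931]
```

Call:
send_rows --motion '[{"tx":0,"ty":0,"tz":0.035,"ax":0,"ay":0,"az":0,"gripper":0.35},{"tx":0,"ty":0,"tz":0.07,"ax":0,"ay":0,"az":0,"gripper":0.35},{"tx":0,"ty":0,"tz":0.07,"ax":0,"ay":0,"az":0,"gripper":0.1},{"tx":0,"ty":0,"tz":0.07,"ax":0,"ay":0,"az":0,"gripper":0},{"tx":0,"ty":0,"tz":0.07,"ax":0,"ay":0,"az":0,"gripper":-0.1},{"tx":0,"ty":0,"tz":0.07,"ax":0,"ay":0,"az":0,"gripper":-0.15},{"tx":0,"ty":0,"tz":0.07,"ax":0,"ay":0,"az":0,"gripper":-0.2},{"tx":0,"ty":0,"tz":0.07,"ax":0,"ay":0,"az":0,"gripper":-0.25},{"tx":0,"ty":0,"tz":0.07,"ax":0,"ay":0,"az":0,"gripper":-0.3},{"tx":0,"ty":0,"tz":0.07,"ax":0,"ay":0,"az":0,"gripper":-0.3}]' --squeeze 15

```text
time: 6.43
eef_pos: [0.4615, 0.3305, 0.0671]
orientation: [[-0.708, 0.706, 0.0], [0.706, 0.708, -0.0], [-0.0, 0.0, -1.0]]
wrist_force: [-1.6, -0.7, 1.3]
grip_width: 0.0366
grasp_force: 15.0
```

```bash
python3 - <<'E'
from h import *
s=bot.sense();print(s["wrist_force"],s["moment"],s["grip_width"],s["grasp_force"],s["eef_pos"])
E
```

```text
[-1.55651967 -0.67330407  1.2595898 ] [-0.15368799  0.09717381  0.07711189] 0.03655390646570875 14.998968690633774 [0.46154796 0.33046838 0.06712328]
```

Solid grip: 36.6 mm at 15 N. Now I'll unscrew, following the climb.

Call:
send_rows --motion '[{"tx":0,"ty":0,"tz":-0.0052,"ax":0,"ay":0,"az":-0.024,"gripper":-0.35},{"tx":0,"ty":0,"tz":-0.0103,"ax":0,"ay":0,"az":-0.048,"gripper":-0.35},{"tx":0,"ty":0,"tz":-0.0155,"ax":0,"ay":0,"az":-0.072,"gripper":-0.35},{"tx":0,"ty":0,"tz":-0.0206,"ax":0,"ay":0,"az":-0.096,"gripper":-0.35},{"tx":0,"ty":0,"tz":-0.0258,"ax":0,"ay":0,"az":-0.12,"gripper":-0.35},{"tx":0,"ty":0,"tz":-0.0309,"ax":0,"ay":0,"az":-0.144,"gripper":-0.35},{"tx":0,"ty":0,"tz":-0.0361,"ax":0,"ay":0,"az":-0.168,"gripper":-0.35},{"tx":0,"ty":0,"tz":-0.0413,"ax":0,"ay":0,"az":-0.192,"gripper":-0.35},{"tx":0,"ty":0,"tz":-0.0464,"ax":0,"ay":0,"az":-0.216,"gripper":-0.35},{"tx":0,"ty":0,"tz":-0.0516,"ax":0,"ay":0,"az":-0.24,"gripper":-0.35}]' --squeeze 15

```text
time: 7.27
eef_pos: [0.4617, 0.3308, 0.0801]
orientation: [[-1.0, 0.026, 0.0], [0.026, 1.0, 0.001], [-0.0, 0.001, -1.0]]
wrist_force: [-0.7, 0.0, 0.4]
grip_width: 0.0365
grasp_force: 15.0
```

Call:
send_rows --motion '[{"tx":0,"ty":0,"tz":-0.0058,"ax":0,"ay":0,"az":-0.027,"gripper":-0.35},{"tx":0,"ty":0,"tz":-0.0116,"ax":0,"ay":0,"az":-0.054,"gripper":-0.35},{"tx":0,"ty":0,"tz":-0.0174,"ax":0,"ay":0,"az":-0.081,"gripper":-0.35},{"tx":0,"ty":0,"tz":-0.0232,"ax":0,"ay":0,"az":-0.108,"gripper":-0.35},{"tx":0,"ty":0,"tz":-0.029,"ax":0,"ay":0,"az":-0.135,"gripper":-0.35},{"tx":0,"ty":0,"tz":-0.0348,"ax":0,"ay":0,"az":-0.162,"gripper":-0.35},{"tx":0,"ty":0,"tz":-0.0406,"ax":0,"ay":0,"az":-0.189,"gripper":-0.35},{"tx":0,"ty":0,"tz":-0.0444,"ax":0,"ay":0,"az":-0.206,"gripper":-0.35},{"tx":0,"ty":0,"tz":-0.0444,"ax":0,"ay":0,"az":-0.224,"gripper":-0.35},{"tx":0,"ty":0,"tz":-0.0444,"ax":0,"ay":0,"az":-0.224,"gripper":-0.35}]'

```text
time: 8.1
eef_pos: [0.4617, 0.3312, 0.0912]
orientation: [[-0.782, -0.624, 0.0], [-0.624, 0.782, 0.002], [-0.001, 0.001, -1.0]]
wrist_force: [-0.7, 0.1, 1.4]
grip_width: 0.0365
grasp_force: 15.0
```

```bash
python3 - <<'E'
from h import *
s=bot.sense();print(s["wrist_force"],s["moment"],s["grip_width"],s["grasp_force"],s["eef_pos"],s["orientation"])
E
```

```text
[-0.73058208  0.08276225  1.42920376] [ 0.24246725  0.14503182 -0.3209959 ] 0.0365351073853363 14.998934268951416 [0.4616654  0.33124124 0.09122672] [[-7.81621997e-01 -6.23752280e-01  3.82746143e-04]
 [-6.23751004e-01  7.81621401e-01  1.63440679e-03]
 [-1.31862754e-03  1.03875001e-03 -9.99998591e-01]]
```

The moment of -0.32 N m shows the upper stop. Release and rise.

Call:
send_rows --motion '[{"tx":0,"ty":0,"tz":0,"ax":0,"ay":0,"az":0,"gripper":0.35},{"tx":0,"ty":0,"tz":0,"ax":0,"ay":0,"az":0,"gripper":0.35},{"tx":0,"ty":0,"tz":0,"ax":0,"ay":0,"az":0,"gripper":0.35},{"tx":0,"ty":0,"tz":0,"ax":0,"ay":0,"az":0,"gripper":0.35},{"tx":0,"ty":0,"tz":-0.08,"ax":0,"ay":0,"az":0,"gripper":0.35},{"tx":0,"ty":0,"tz":-0.16,"ax":0,"ay":0,"az":0,"gripper":0.35},{"tx":0,"ty":0,"tz":-0.26,"ax":0,"ay":0,"az":0,"gripper":0.35},{"tx":0,"ty":0,"tz":-0.36,"ax":0,"ay":0,"az":0,"gripper":0.35},{"tx":0,"ty":0,"tz":-0.46,"ax":0,"ay":0,"az":0,"gripper":0.35},{"tx":0,"ty":0,"tz":-0.52,"ax":0,"ay":0,"az":0,"gripper":0.35}]'

```text
time: 8.93
eef_pos: [0.4625, 0.331, 0.2237]
orientation: [[-0.782, -0.624, 0.003], [-0.624, 0.782, 0.002], [-0.004, -0.001, -1.0]]
wrist_force: [-0.3, 0.5, 0.0]
grip_width: 0.063
grasp_force: 0.0
```

```bash
python3 - <<'E'
from h import *
go([.434,.152,.225],61.5)
E
```

```text
shift [ 0.5357 -0.4885 -0.0067] turn [0.0005 0.0012 0.3727] t 8.9333
```

Call:
send_rows --motion '[{"tx":0.054,"ty":-0.049,"tz":0,"ax":0,"ay":0,"az":0.038,"gripper":0.35},{"tx":0.107,"ty":-0.098,"tz":0,"ax":0,"ay":0,"az":0.076,"gripper":0.35},{"tx":0.161,"ty":-0.147,"tz":0,"ax":0,"ay":0,"az":0.114,"gripper":0.35},{"tx":0.214,"ty":-0.195,"tz":0,"ax":0,"ay":0,"az":0.152,"gripper":0.35},{"tx":0.268,"ty":-0.244,"tz":0,"ax":0,"ay":0,"az":0.19,"gripper":0.35},{"tx":0.321,"ty":-0.293,"tz":0,"ax":0,"ay":0,"az":0.228,"gripper":0.35},{"tx":0.375,"ty":-0.342,"tz":0,"ax":0,"ay":0,"az":0.266,"gripper":0.35},{"tx":0.428,"ty":-0.391,"tz":0,"ax":0,"ay":0,"az":0.304,"gripper":0.35},{"tx":0.49,"ty":-0.44,"tz":0,"ax":0,"ay":0,"az":0.34,"gripper":0.35},{"tx":0.5357,"ty":-0.4885,"tz":0,"ax":0,"ay":0,"az":0.3727,"gripper":0.35}]'

```text
time: 9.77
eef_pos: [0.4323, 0.1504, 0.2208]
orientation: [[-0.876, 0.482, -0.0], [0.482, 0.876, -0.0], [0.0, -0.001, -1.0]]
wrist_force: [0.5, -0.7, 0.5]
grip_width: 0.0633
grasp_force: 0.0
```

Call:
send_rows --motion '[{"tx":0,"ty":0,"tz":0,"ax":0,"ay":0,"az":0,"gripper":0.35},{"tx":0,"ty":0,"tz":0,"ax":0,"ay":0,"az":0,"gripper":0.35},{"tx":0,"ty":0,"tz":0,"ax":0,"ay":0,"az":0,"gripper":0.35},{"tx":0,"ty":0,"tz":0,"ax":0,"ay":0,"az":0,"gripper":0.35},{"tx":0,"ty":0,"tz":0,"ax":0,"ay":0,"az":0,"gripper":0.35},{"tx":0,"ty":0,"tz":0,"ax":0,"ay":0,"az":0,"gripper":0.35},{"tx":0,"ty":0,"tz":0,"ax":0,"ay":0,"az":0,"gripper":0.35},{"tx":0,"ty":0,"tz":0,"ax":0,"ay":0,"az":0,"gripper":0.35},{"tx":0,"ty":0,"tz":0,"ax":0,"ay":0,"az":0,"gripper":0.35},{"tx":0,"ty":0,"tz":0,"ax":0,"ay":0,"az":0,"gripper":0.35}]'

```text
time: 10.6
eef_pos: [0.4331, 0.1517, 0.2208]
orientation: [[-0.879, 0.477, -0.0], [0.477, 0.879, 0.0], [0.0, 0.0, -1.0]]
wrist_force: [-0.7, -0.1, -0.8]
grip_width: 0.0637
grasp_force: 0.0
```

```bash
python3 - <<'E'
from h import *
import cv2
c=calibration("wrist");im=snapshot("wrist");np.savez("w4.npz",**c)
t=snapshot("top");cv2.imwrite("pics/w4f.png",im);cv2.imwrite("pics/t4.png",t);cv2.imwrite("pics/s4.png",snapshot("scene"))
P=[(.434,.152,.156),(.434,.152,.014),(.434,.152,.01)]
for p in P: print(proj(c,p))
r0,c0=110,186
a=cv2.resize(im[r0:r0+200,c0:c0+200],(600,600),interpolation=2)
s=cv2.resize(cv2.imread("pics/s4.png")[185:225,160:200],(200,200),interpolation=2)
a=np.hstack([a,cv2.copyMakeBorder(s,0,400,0,0,0)])
cv2.imwrite("pics/w4.png",a);go([.434,.152,.125],61.5)
E
```

```text
[286.84324666 214.01466565]
[286.69208586 185.92010116]
[286.68925567 185.3940837 ]
shift [-0.0022  0.0033  0.3834] turn [ 0.     -0.      0.0001] t 10.75
```

View pics/w4.png

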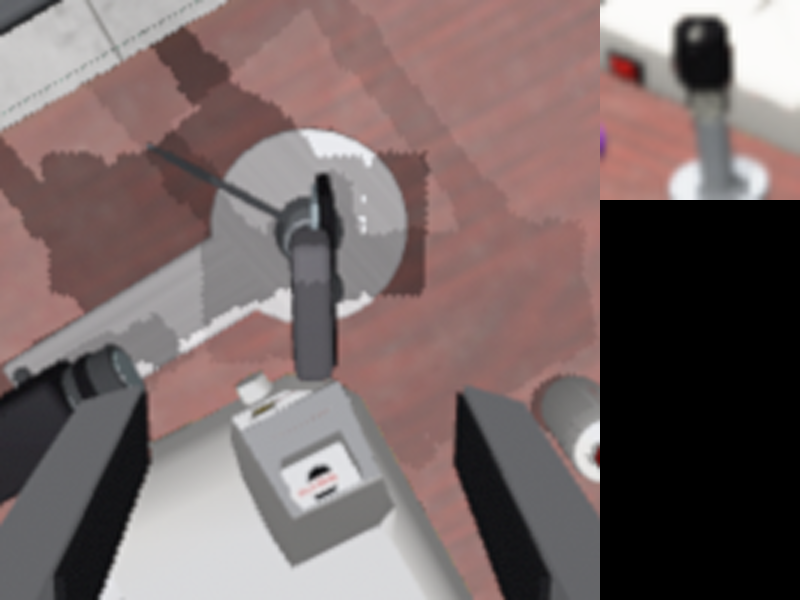

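The cap is up with the pale marker ring uncovered (inset). The mirror base centre is at crop (308,225), the bar-top centre at about (313,309), and the needle runs from (280,215) to its tip at (150,148).

```bash
python3 - <<'E'
from h import *
c=dict(np.load("w4.npz"));u=lambda x,y:(186+x/3,110+y/3)
b=atz(c,u(308,225),.01);bt=atz(c,u(313,309),.156);tip=atz(c,u(150,148),.014);n1=atz(c,u(215,182),.014)
lens=atz(c,u(118,367),.08)
print(b,bt,tip,lens);A=np.array([.4353,.1543])
d=np.degrees
for q in(tip,n1,lens): v=q[:2]-A; print(np.hypot(*v),d(np.arctan2(v[1],v[0]))%360)
v=tip-n1;print("needle dir",d(np.arctan2(v[1],v[0]))%360)
M=np.array([.4617,.3312])-A;print("marker",np.hypot(*M),d(np.arctan2(M[1],M[0])))
e1=atz(c,u(291,240),.156)-atz(c,u(297,378),.156);e2=atz(c,u(333,240),.156)-atz(c,u(335,378),.156)
for e in(e1,e2):print("bar",d(np.arctan2(e[1],e[0]))%360+90,np.hypot(*e[:2]))
go([*bt[:2],.125],61.5)
E
```

```text
[0.43480846 0.15463385 0.01      ] [0.43466954 0.15523888 0.156     ] [0.37064789 0.10999659 0.014     ] [0.43770918 0.06733312 0.08      ]
0.0783752933729394 214.42122318272257
0.046323053495383605 214.98279561548563
0.08700024053983968 271.58681941639304
needle dir 213.60974203424
marker 0.17885907860659464 81.51200188312788
bar 243.81453901588546 0.04333191991756858
bar 242.85376733708156 0.04330808779526126
shift [0.0016 0.016  0.3834] turn [ 0.     -0.      0.0001] t 10.75
```

Consistent: axis (0.4348,0.155), needle at 214.9°, camera at 271.9°, bar normal 243.3°, marker bearing 81.3°. The turn is therefore about 66.8° clockwise. Next I'll descend and grip.

Call:
send_rows --motion '[{"tx":0.001,"ty":0.015,"tz":0.05,"ax":0,"ay":0,"az":-0.01,"gripper":0},{"tx":0.001,"ty":0.015,"tz":0.12,"ax":0,"ay":0,"az":-0.01,"gripper":0},{"tx":0.001,"ty":0.015,"tz":0.19,"ax":0,"ay":0,"az":-0.01,"gripper":0},{"tx":0.001,"ty":0.015,"tz":0.26,"ax":0,"ay":0,"az":-0.01,"gripper":0},{"tx":0.001,"ty":0.015,"tz":0.33,"ax":0,"ay":0,"az":-0.01,"gripper":0},{"tx":0.001,"ty":0.015,"tz":0.38,"ax":0,"ay":0,"az":-0.01,"gripper":0},{"tx":0.001,"ty":0.015,"tz":0.403,"ax":0,"ay":0,"az":-0.01,"gripper":0},{"tx":0.001,"ty":0.015,"tz":0.403,"ax":0,"ay":0,"az":-0.01,"gripper":0},{"tx":0.001,"ty":0.015,"tz":0.403,"ax":0,"ay":0,"az":-0.01,"gripper":-0.3},{"tx":0.001,"ty":0.015,"tz":0.403,"ax":0,"ay":0,"az":-0.01,"gripper":-0.6}]' --squeeze 12

```text
time: 11.58
eef_pos: [0.4355, 0.1551, 0.121]
orientation: [[-0.894, 0.449, 0.002], [0.449, 0.894, 0.0], [-0.001, 0.001, -1.0]]
wrist_force: [0.1, -0.1, -0.1]
grip_width: 0.0369
grasp_force: 0.0
```

Call:
send_rows --motion '[{"tx":0,"ty":0,"tz":0,"ax":0,"ay":0,"az":0,"gripper":-0.7},{"tx":0,"ty":0,"tz":0,"ax":0,"ay":0,"az":0,"gripper":-0.75},{"tx":0,"ty":0,"tz":0,"ax":0,"ay":0,"az":0,"gripper":-0.8},{"tx":0,"ty":0,"tz":0,"ax":0,"ay":0,"az":0,"gripper":-0.85},{"tx":0,"ty":0,"tz":0,"ax":0,"ay":0,"az":0,"gripper":-0.85},{"tx":0,"ty":0,"tz":0,"ax":0,"ay":0,"az":0,"gripper":-0.85},{"tx":0,"ty":0,"tz":0,"ax":0,"ay":0,"az":0,"gripper":-0.85},{"tx":0,"ty":0,"tz":0,"ax":0,"ay":0,"az":0,"gripper":-0.85},{"tx":0,"ty":0,"tz":0,"ax":0,"ay":0,"az":0,"gripper":-0.85},{"tx":0,"ty":0,"tz":0,"ax":0,"ay":0,"az":0,"gripper":-0.85}]'

```text
time: 12.42
eef_pos: [0.4346, 0.1543, 0.1205]
orientation: [[-0.894, 0.449, 0.0], [0.449, 0.894, -0.001], [-0.001, -0.001, -1.0]]
wrist_force: [-0.9, -2.7, 4.7]
grip_width: 0.0119
grasp_force: 12.0
```

```bash
python3 - <<'E'
from h import *
s=bot.sense();print(s["wrist_force"],s["moment"],s["grip_width"],s["grasp_force"],s["eef_pos"],s["orientation"][:,1])
E
```

```text
[-0.90141406 -2.68605509  4.71128762] [-0.70944174  0.25354414 -0.01344897] 0.011901972179060716 11.99962243437767 [0.43460546 0.15433553 0.12051749] [ 0.44875232  0.89365566 -0.00095686]
```

Gripped: 11.9 mm at 12 N. Firmer squeeze, then turn clockwise.

Call:
send_rows --motion '[{"tx":0,"ty":0,"tz":0,"ax":0,"ay":0,"az":0,"gripper":-0.9},{"tx":0,"ty":0,"tz":0,"ax":0,"ay":0,"az":0.02,"gripper":-0.9},{"tx":0,"ty":0,"tz":0,"ax":0,"ay":0,"az":0.05,"gripper":-0.9},{"tx":0,"ty":0,"tz":0,"ax":0,"ay":0,"az":0.08,"gripper":-0.9},{"tx":0,"ty":0,"tz":0,"ax":0,"ay":0,"az":0.11,"gripper":-0.9},{"tx":0,"ty":0,"tz":0,"ax":0,"ay":0,"az":0.14,"gripper":-0.9},{"tx":0,"ty":0,"tz":0,"ax":0,"ay":0,"az":0.17,"gripper":-0.9},{"tx":0,"ty":0,"tz":0,"ax":0,"ay":0,"az":0.2,"gripper":-0.9},{"tx":0,"ty":0,"tz":0,"ax":0,"ay":0,"az":0.22,"gripper":-0.9},{"tx":0,"ty":0,"tz":0,"ax":0,"ay":0,"az":0.22,"gripper":-0.9}]' --squeeze 25

```text
time: 13.25
eef_pos: [0.435, 0.1547, 0.1205]
orientation: [[-0.402, 0.916, 0.001], [0.916, 0.402, -0.0], [-0.001, 0.001, -1.0]]
wrist_force: [-0.7, -2.7, 4.6]
grip_width: 0.0115
grasp_force: 25.0
```

Call:
send_rows --motion '[{"tx":0,"ty":0,"tz":0,"ax":0,"ay":0,"az":0.02,"gripper":-0.9},{"tx":0,"ty":0,"tz":0,"ax":0,"ay":0,"az":0.045,"gripper":-0.9},{"tx":0,"ty":0,"tz":0,"ax":0,"ay":0,"az":0.07,"gripper":-0.9},{"tx":0,"ty":0,"tz":0,"ax":0,"ay":0,"az":0.095,"gripper":-0.9},{"tx":0,"ty":0,"tz":0,"ax":0,"ay":0,"az":0.12,"gripper":-0.9},{"tx":0,"ty":0,"tz":0,"ax":0,"ay":0,"az":0.14,"gripper":-0.9},{"tx":0,"ty":0,"tz":0,"ax":0,"ay":0,"az":0.1506,"gripper":-0.9},{"tx":0,"ty":0,"tz":0,"ax":0,"ay":0,"az":0.1506,"gripper":-0.9},{"tx":0,"ty":0,"tz":0,"ax":0,"ay":0,"az":0.1506,"gripper":-0.9},{"tx":0,"ty":0,"tz":0,"ax":0,"ay":0,"az":0.1506,"gripper":-0.9}]'

```text
time: 14.08
eef_pos: [0.4354, 0.1548, 0.1205]
orientation: [[0.057, 0.998, 0.001], [0.998, -0.057, -0.0], [-0.0, 0.001, -1.0]]
wrist_force: [-0.2, -3.4, 5.1]
grip_width: 0.0116
grasp_force: 25.0
```

```bash
python3 - <<'E'
from h import *
import cv2
s=bot.sense();y=s["orientation"][:,1];print(s["wrist_force"],s["moment"],s["grip_width"],s["grasp_force"],s["eef_pos"],np.degrees(np.arctan2(y[1],y[0])))
for n in("wrist","top","scene"):
    c=calibration(n);im=snapshot(n);cv2.imwrite(f"pics/{n}5.png",im);np.savez(n+"5.npz",**c)
    A=np.array([.4347,.1547,.014]);M=np.array([.4617,.3312,.014]);d=(M-A)/np.linalg.norm(M-A)
    print(n,[proj(c,A+d*r).round(1).tolist() for r in(.02,.045,.08,.1788)])
g=cv2.cvtColor(cv2.imread("pics/top5.png"),6)
print(g[258:280,208:250])
E
```

```text
[-0.22652255 -3.4143145   5.10486738] [-0.67124854  0.16015764  0.07050909] 0.011641201274371425 25.016119480133057 [0.43537977 0.15478273 0.1205035 ] -3.239756711033558
wrist [[286.7, 184.3], [289.1, 159.7], [292.6, 123.6], [303.7, 8.7]]
top [[238.5, 268.3], [230.3, 266.8], [218.9, 264.7], [186.6, 258.8]]
scene [[215.4, 241.5], [210.1, 238.0], [202.8, 233.3], [183.4, 220.6]]
[[168 167 168 170 171 170 169 170 171 171 173 174 174 175 176 175 176 176
  177 179 177 179 178 180 179 180 181 183 182 155  86  84 169 192 188 185
  186 188 190 183 150 139]
 [169 170 172 171 174 174 173 174 177 177 175 178 179 178 180 179 180 180
  182 180 180 181 182 182 184 184 184 186 185 157  99  87 171 193 190 188
  189 188 194 189 147 112]
 [174 175 177 175 177 176 178 178 180 181 179 181 180 180 180 180 183 181
  183 184 184 184 186 185 185 186 187 189 190 171  97  78 161 192 192 193
  192 195 195 194 161 111]
 [178 181 180 180 180 178 179 179 180 181 183 182 183 184 184 182 184 185
  185 185 188 187 186 187 189 188 189 189 195 175  71  74 155 194 195 193
  194 195 198 196 166 107]
 [180 181 180 183 183
[... 2429 characters left out ...]
 [201 201 200 199 198 199 197 196 198 195 196 198 195 195 196 195 193 194
  194 192 191 192 190 189 190 190 190 189 189 189 190 183 128  62 105 176
  195 189 185 183 185 187]
 [198 197 197 196 197 196 196 195 194 194 195 194 193 193 192 191 189 190
  190 190 190 189 188 188 188 187 187 185 184 186 188 186 153  78 101 171
  194 184 184 184 183 187]
 [196 195 195 194 193 196 193 192 191 192 189 189 190 189 190 189 189 188
  186 187 186 186 185 186 183 184 183 184 185 183 184 183 145  69  82 158
  189 183 182 181 181 182]
 [195 193 192 190 190 190 189 189 189 186 188 186 186 188 186 185 184 186
  185 183 184 183 185 183 181 183 180 180 180 181 181 182 175 139  74 152
  180 181 178 177 179 177]]
```

The top view is blocked by the arm. The wrist view looks along the needle, so I'll trace it there by code.

```bash
python3 - <<'E'
from h import *
import cv2
c=dict(np.load("wrist5.npz"));g=cv2.cvtColor(cv2.imread("pics/wrist5.png"),6).astype(int)
for r in range(108,190,5): print(r,g[r,270:312].tolist())
E
```

```text
108 [130, 130, 131, 132, 134, 136, 138, 138, 137, 137, 137, 136, 135, 134, 133, 132, 131, 132, 131, 132, 132, 133, 133, 132, 132, 132, 132, 131, 130, 128, 128, 130, 131, 131, 133, 133, 132, 133, 132, 131, 131, 132]
113 [129, 129, 130, 131, 134, 136, 138, 139, 136, 137, 136, 135, 135, 134, 134, 133, 133, 133, 132, 133, 132, 133, 134, 134, 134, 134, 133, 132, 131, 130, 129, 129, 131, 132, 133, 133, 133, 133, 132, 133, 132, 133]
118 [131, 132, 131, 133, 135, 136, 138, 138, 137, 137, 137, 137, 136, 136, 135, 134, 135, 136, 134, 134, 134, 133, 132, 134, 135, 135, 134, 133, 132, 130, 128, 127, 122, 123, 124, 126, 125, 125, 127, 133, 130, 125]
123 [134, 134, 134, 134, 135, 136, 138, 139, 138, 138, 136, 136, 136, 136, 135, 135, 134, 133, 133, 133, 134, 133, 133, 129, 116, 116, 119, 120, 118, 117, 116, 115, 118, 118, 119, 120, 120, 119, 119, 118, 119, 119]
128 [133, 132, 130, 124, 126, 129, 131, 132, 132, 132, 132, 131, 129, 123, 121, 119, 118, 117, 118, 118, 120, 120, 108, 76, 89, 96, 109, 120, 120, 120, 119, 118, 119, 120, 121, 122, 121, 121, 120, 120, 120, 119]
133 [120, 120, 119, 119, 120
[... 1825 characters left out ...]
5, 225, 224, 224, 223, 223, 223, 223, 223, 223, 224, 223, 224, 223, 223, 223]
178 [137, 137, 138, 138, 138, 139, 143, 142, 139, 140, 140, 158, 186, 187, 187, 186, 179, 146, 86, 75, 86, 139, 186, 200, 220, 222, 222, 222, 221, 221, 220, 220, 220, 220, 220, 220, 220, 219, 219, 218, 217, 217]
183 [140, 139, 139, 139, 138, 138, 138, 138, 139, 138, 139, 139, 140, 139, 139, 140, 127, 72, 56, 49, 23, 13, 16, 15, 14, 35, 99, 176, 219, 219, 218, 218, 218, 218, 218, 218, 218, 219, 219, 220, 220, 220]
188 [138, 138, 137, 137, 136, 135, 135, 135, 136, 135, 136, 137, 137, 137, 136, 129, 100, 85, 110, 99, 43, 18, 15, 16, 15, 16, 60, 158, 211, 186, 180, 181, 181, 181, 181, 182, 197, 220, 221, 220, 220, 220]
```

```bash
python3 - <<'E'
from h import *
import cv2
c=dict(np.load("wrist5.npz"));im=cv2.imread("pics/wrist5.png");g=cv2.cvtColor(im,6).astype(int)
x=np.arange(284,300);P=[]
for r in range(127,180):
    w=g[r,284:300];bg=np.interp(x,[285,298],[np.median(g[r,282:287]),np.median(g[r,296:301])]);d=np.clip(bg-w-4,0,60)
    if d.sum()>20:P.append((r,(d*x).sum()/d.sum()))
P=np.array(P);k=np.polyfit(P[:,0],P[:,1],1)
for _ in range(3):
    e=P[:,1]-np.polyval(k,P[:,0]);m=abs(e)<.8;k=np.polyfit(P[m,0],P[m,1],1)
print(k,m.sum(),e.std(),[np.polyval(k,r).round(2) for r in(128,184)])
a,b=[atz(c,(np.polyval(k,r),r),.014) for r in(184,128)];v=b-a;print("needle bearing",np.degrees(np.arctan2(v[1],v[0])),a,b)
s=im.max(2).astype(int)-im.min(2)
for r in range(0,45,4): print(r,g[r,250:360:3].tolist());print("  s",s[r,250:360:3].tolist())
print([proj(c,[.4617,.3312,z]).round(1).tolist() for z in(0,.005,.07)])
E
```

```text
[-8.33554934e-02  3.03892947e+02] 42 0.5937004981271505 [np.float64(293.22), np.float64(288.56)]
needle bearing 82.14547342453159 [0.43960937 0.17468158 0.014     ] [0.44718637 0.22960627 0.014     ]
0 [127, 131, 132, 131, 136, 138, 134, 206, 216, 213, 215, 215, 202, 146, 135, 79, 82, 84, 59, 71, 71, 53, 72, 152, 198, 196, 194, 196, 197, 165, 117, 134, 136, 135, 131, 130, 130]
  s [37, 50, 44, 35, 40, 45, 39, 10, 10, 9, 9, 10, 10, 8, 9, 6, 4, 3, 2, 3, 3, 1, 2, 9, 10, 10, 8, 10, 9, 5, 42, 43, 43, 41, 40, 39, 41]
4 [129, 133, 134, 131, 134, 136, 136, 216, 213, 215, 215, 214, 170, 151, 127, 81, 79, 80, 79, 78, 78, 77, 76, 176, 196, 196, 198, 198, 196, 189, 118, 137, 138, 136, 134, 133, 133]
  s [36, 47, 45, 36, 45, 51, 35, 10, 10, 9, 10, 10, 9, 9, 9, 6, 5, 6, 6, 6, 5, 6, 6, 10, 10, 9, 10, 9, 11, 8, 42, 41, 39, 40, 40, 39, 39]
8 [127, 132, 134, 132, 135, 138, 137, 215, 216, 216, 214, 152, 152, 153, 115, 82, 79, 80, 79, 77, 78, 77, 87, 197, 198, 199, 199, 197, 196, 195, 119, 138, 140, 137, 133, 134, 135]
  s [36, 48, 46, 37, 46, 56, 32, 10, 11, 10, 10, 9, 10, 9, 7, 6, 5, 5, 5, 6, 6, 7, 6,
[... 2358 characters left out ...]
3, 132, 133, 137, 142, 141, 114, 147, 203, 209, 152, 153, 155, 154, 153, 153, 156, 149, 221, 220, 221, 223, 198, 119, 137, 137, 135, 133, 133, 135, 133, 130, 131, 132]
  s [37, 36, 45, 42, 38, 38, 39, 46, 40, 30, 10, 10, 10, 9, 10, 9, 10, 10, 9, 10, 10, 10, 10, 10, 10, 10, 24, 35, 42, 49, 51, 51, 47, 45, 41, 36, 39]
44 [128, 124, 128, 128, 127, 130, 136, 143, 143, 139, 126, 83, 183, 224, 161, 198, 207, 197, 208, 212, 222, 222, 221, 215, 111, 117, 130, 135, 136, 135, 135, 136, 138, 135, 129, 131, 135]
  s [36, 34, 43, 44, 40, 39, 39, 42, 39, 35, 36, 3, 10, 10, 9, 10, 10, 10, 10, 9, 10, 9, 10, 10, 7, 36, 39, 38, 43, 47, 50, 51, 47, 44, 41, 36, 35]
[[302.9, 14.6], [303.1, 12.7], [308.1, -20.4]]
```

```bash
cat > meas.py <<'E'
from h import *
import cv2
from scipy.optimize import least_squares
def circ(c,px,z,R):
    W=np.array([atz(c,p,z)[:2] for p in px]);f=lambda q:np.hypot(*(W-q[:2]).T)-R
    r=least_squares(f,W.mean(0),loss="soft_l1",f_scale=.001);return r.x,np.std(f(r.x))
def measure(c,im,verbose=1):
    im=im.astype(float);s=im.max(2)-im.min(2);g=im.mean(2)
    E=[]
    for r in range(1,46):
        w=np.where(s[r,262:350]<20)[0]
        if len(w)>10:E+=[(262+w[0]-.5,r),(262+w[-1]+.5,r)]
    N=[]
    for r in range(127,161):
        x=np.arange(285,300);w=np.clip(30-s[r,285:300],0,20)
        if w.sum()>20:N.append((r,(w*x).sum()/w.sum()))
    for r in range(161,175):
        x=np.arange(288,294);w=np.clip(210-g[r,288:294],0,100);N.append((r,(w*x).sum()/w.sum()))
    return np.array(E),np.array(N)
E
python3 - <<'E'
from meas import *
c=dict(np.load("wrist5.npz"));im=cv2.imread("pics/wrist5.png")
E,N=measure(c,im)
for z in(.0,.006,.01):print("disc",z,circ(c,E,z,.032))
print(N.round(1).tolist())
f=lambda k:N[:,1]-k[0]-k[1]*(N[:,0]-150)
r=least_squares(f,[291,-.1],loss="soft_l1",f_scale=.4);print(r.x,f(r.x).round(1))
a,b=[atz(c,(r.x[0]+r.x[1]*(q-150),q),.014) for q in(184,128)];v=b-a;print("needle",np.degrees(np.arctan2(v[1],v[0])),a,b)
# base rim (z=.01, R=.045): white vs wood, far edge rows
s=(im.max(2).astype(int)-im.min(2));g=im.mean(2);B=[]
for x in list(range(255,286,2))+list(range(296,330,2)):
    col=[q for q in range(150,200) if s[q,x]<20 and g[q,x]>110]
    if col:B.append((x,col[0]-.5))
print(B);print(circ(c,B,.01,.045))
E
```

```text
disc 0.0 (array([0.46210923, 0.33143012]), np.float64(0.000503083430060826))
disc 0.006 (array([0.46178363, 0.33043829]), np.float64(0.00031564490849990905))
disc 0.01 (array([0.46154387, 0.32976459]), np.float64(0.00031554400738879185))
[[127.0, 294.1], [128.0, 294.1], [129.0, 294.0], [130.0, 293.9], [131.0, 293.8], [132.0, 293.8], [133.0, 293.6], [134.0, 293.5], [135.0, 293.5], [136.0, 293.2], [137.0, 293.1], [138.0, 293.0], [139.0, 292.9], [140.0, 292.8], [141.0, 292.8], [142.0, 292.7], [143.0, 292.6], [144.0, 292.5], [145.0, 292.4], [146.0, 292.2], [147.0, 292.1], [148.0, 291.9], [149.0, 291.8], [150.0, 291.8], [151.0, 291.6], [152.0, 291.5], [153.0, 291.5], [154.0, 291.5], [155.0, 291.4], [156.0, 291.1], [157.0, 290.7], [158.0, 290.6], [159.0, 290.3], [160.0, 288.8], [161.0, 290.7], [162.0, 290.5], [163.0, 290.4], [164.0, 290.4], [165.0, 290.3], [166.0, 290.2], [167.0, 290.1], [168.0, 289.9], [169.0, 289.8], [170.0, 289.7], [171.0, 289.5], [172.0, 289.4], [173.0, 289.4], [174.0, 289.3]]
[ 2.91765505e+02 -1.06065313e-01] [-0.1 -0.   0.   0.   0.   0.1  0.1  0.   0.1 -0.1 -0.  -0.  -0.1 -0.
  0.   0.1  0.1  0.1  0.1 -0.   0.  -0.  -0.1  0.  -0.  -0.   0.1  0.1
  0.2  0.  -0.3 -0.4 -0.5 -1.9  0.1  0.  -0.   0.1  0.1  0.1  0.1  0.1
  0.   0.  -0.1 -0.   0.   0.1]
needle 80.85100640614155 [0.43920505 0.17470469 0.014     ] [0.44803921 0.22955777 0.014     ]
[(255, 172.5), (257, 170.5), (259, 168.5), (261, 167.5), (263, 166.5), (265, 164.5), (267, 163.5), (269, 162.5), (271, 162.5), (273, 161.5), (275, 160.5), (277, 160.5), (279, 159.5), (281, 159.5), (283, 159.5), (285, 159.5), (296, 160.5), (298, 160.5), (300, 161.5), (302, 162.5), (304, 163.5), (306, 164.5), (308, 165.5), (310, 166.5), (312, 168.5), (314, 169.5), (316, 171.5), (318, 173.5), (320, 176.5), (322, 179.5), (324, 182.5), (326, 187.5), (328, 197.5)]
(array([0.43558944, 0.15437994]), np.float64(0.0002686038043105186))
```

The needle fit is very clean: bearing 80.85°, against 81.6° for axis to marker disc in the same picture. So I'll back the mirror off about 0.37° anticlockwise.

Call:
send_rows --motion '[{"tx":0,"ty":0,"tz":0,"ax":0,"ay":0,"az":-0.0021,"gripper":-0.9},{"tx":0,"ty":0,"tz":0,"ax":0,"ay":0,"az":-0.0021,"gripper":-0.9},{"tx":0,"ty":0,"tz":0,"ax":0,"ay":0,"az":-0.0021,"gripper":-0.9},{"tx":0,"ty":0,"tz":0,"ax":0,"ay":0,"az":-0.0021,"gripper":-0.9},{"tx":0,"ty":0,"tz":0,"ax":0,"ay":0,"az":-0.0021,"gripper":-0.9},{"tx":0,"ty":0,"tz":0,"ax":0,"ay":0,"az":-0.0021,"gripper":-0.9},{"tx":0,"ty":0,"tz":0,"ax":0,"ay":0,"az":-0.0021,"gripper":-0.9},{"tx":0,"ty":0,"tz":0,"ax":0,"ay":0,"az":-0.0021,"gripper":-0.9},{"tx":0,"ty":0,"tz":0,"ax":0,"ay":0,"az":-0.0021,"gripper":-0.9},{"tx":0,"ty":0,"tz":0,"ax":0,"ay":0,"az":-0.0021,"gripper":-0.9}]'

```text
time: 15.07
eef_pos: [0.4354, 0.1548, 0.1205]
orientation: [[0.05, 0.999, 0.001], [0.999, -0.05, -0.0], [-0.0, 0.002, -1.0]]
wrist_force: [0.1, -3.9, 5.6]
grip_width: 0.012
grasp_force: 25.0
```

```bash
cat > m6.py <<'E'
from meas import *
s0=bot.sense();y=s0["orientation"][:,1];print(s0["time"],np.degrees(np.arctan2(y[1],y[0])),s0["eef_pos"],s0["wrist_force"],s0["grasp_force"])
c=calibration("wrist");im=snapshot("wrist");E,N=measure(c,im)
M,e=circ(c,E,.006,.032)
f=lambda k:N[:,1]-k[0]-k[1]*(N[:,0]-150)
r=least_squares(f,[291,-.1],loss="soft_l1",f_scale=.2)
a,b=[atz(c,(r.x[0]+r.x[1]*(q-150),q),.014) for q in(184,128)];v=(b-a)[:2]
s=(im.max(2).astype(int)-im.min(2));g=im.mean(2);B=[]
for x in list(range(255,286,2))+list(range(298,330,2)):
    col=[q for q in range(150,200) if s[q,x]<20 and g[q,x]>110]
    if col:B.append((x,col[0]-.5))
A,e2=circ(c,B,.01,.045);n=v/np.hypot(*v);lat=lambda p:float(np.cross(n,p-a[:2]))*1e3
D=lambda v:np.degrees(np.arctan2(v[1],v[0]))
print("marker",M,e,"axis",A,e2,"needle",D(v),"ax->marker",D(M-A),"lateral mm marker,axis",lat(M),lat(A),"resid",np.abs(f(r.x)).mean())
E
python3 -W ignore m6.py
```

```text
15.0667 -2.8606899548511233 [0.43536141 0.15478371 0.12053849] [ 0.11225767 -3.87753965  5.61023601] 25.017609000205994
marker [0.46170661 0.33046213] 0.00037186348198135733 axis [0.43563682 0.15433029] 0.0002935303765580305 needle 81.6322591371462 ax->marker 81.5806115643943 lateral mm marker,axis 0.08532354980832907 0.24582204725535212 resid 0.14079236485170624
```

The needle is at 81.63° against 81.58° to the marker, and its line passes within 0.1 mm of the marker centre. Handing in.

```bash
python3 -c "
from plant import bot
print(bot.sign_off())"
```

```text
the job is handed in; nothing more can be done
None
```

The job is handed in at about 15 s, well under the 38 s limit: the cap was turned to its upper stop and let go, and the gripper holds the mirror's thumb bar with the needle within about 0.1° of the marker; my first close on the cap slipped (under 7 N at the wrist), and I did not re-check the loose items at the end.

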